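# Put the spatula and the file back in the fitted tool tray

## Robot

A 6-joint arm with a two-finger parallel gripper is mounted at the origin on the work surface. World frame = base frame: x ahead of the robot, y to its left, z up, the work surface at z = 0. Lengths are in m, angles in rad, forces in N, time in s.
With the tool pointing down it reaches from about 0.35 to 0.95 m from the base axis. Payload 17.4 kg.
Tool frame: the origin (TCP) lies between the finger pads; the fingertips stand manip.tip_extent ahead of it and the grasp point (between the pads) lies 3 mm ahead of it (manip.tip_extent is the distance from the TCP to the fingertips, in m); z points along the fingers, y is the line along which they close (so a half turn about z gives the same grasp; the last joint's range is limited). The gripper opens to 93 mm and grips with 3 to 60 N. Pads are 15 mm wide; open, the fingers measure 128 mm over their backs; the gripper's body (75 mm by 188 mm) begins 65 mm behind the grasp point.
Start: joints at [-1.292, 0.116, 1.442, -0, 1.584, -0.038], TCP at [0.21, -0.641, 0.241] pointing down, gripper open.
Joint ranges: [-2.83, 2.83], [-0.83, 2.19], [0.07, 2.5], [-1.14, 4.28], [0.01, 3], [-2.97, 2.97]. Speed limits (rad/s): [1.89, 1.89, 2.22, 3.14, 3.14, 3.14].

## Interface

Orientations are given as a unit quaternion [x, y, z, w].
In Python, from bench import manip gives the robot as it stands.
- The arm moves only by the tool step_arm, never from a script. Its argument "increments" is a list of rows, each an object with "slide": the shift along the tool's x, y, z each as a share of 0.1 m, from -1 to 1, a list of three; "turn": the turn, a rotation vector about the tool's x, y, z each as a share of 2 pi rad, from -1 to 1, a list of three; "grip": the gripper command: -1 is fully open, 1 is shut, values between are in proportion. In form: [{"slide": [tx, ty, tz], "turn": [rx, ry, rz], "grip": grip}, ...]. A call has 1 to 12 rows; each row is the pose to reach, as a shift and turn from the pose commanded when the call began, along the tool's axes at that moment, turning the shorter way round; what a row does not reach only later rows make up. A row lasts 1/10 s, in which the tool goes at most 50 mm and 8.59 degrees, less where a joint would pass 70% of its speed; a pose out of reach is approached as far as the arm can. A call with a number of a shift or a turn outside -1 to 1 is refused whole. A call with a gripper value outside its range is refused whole. The fingers move at their own pace and stop on an object; the grip force is fixed at half the most. Time passes only in rows, so rows that repeat a pose let the fingers close. It gives the time, the measured TCP pose, the force, the opening and the grip force at its end, in the units of the state.
- manip.read_state(): the state, without advancing time (a new reading comes with each control period).
- manip.snapshot(name): name is "side" or "top"; returns a dict with "image" (480x640x3 uint8, red, green, blue), "fx", "fy", "cx", "cy" (pixels), "R" (3x3) and "t" (3): a world point X has camera coordinates R X + t. Camera axes: x right, y down, z forward; pixel columns grow to the right and rows downward; lengths in m; the calibration is good to about 2 mm. A picture is of the moment at which its call begins. There is no depth.
- manip.sign_off(): hands the job in; it is judged then, once.
The state is a dict: "clock": time; "joint_pos": joint angles; "dq": joint speeds; "tau": joint torques, N m; "position": TCP position; "orientation": TCP orientation; "wrist_force": force on the tool from outside, world axes, zero at the start; "torque": the same for the moment, N m; "width": opening from 0.0 (shut) to 1.0 (fully open); "finger_force": force on a finger pad.
Only numpy, scipy, OpenCV 4.12 (cv2) and the standard library are available. Lean on these libraries where they do the work, as an engineer would, in place of code of your own. Each camera call takes 0.05 s, during which the arm holds its last target. There are 200 camera calls.

## Task

Put the spatula and the file away in the fitted tray on the cutting mat, each in the compartment cut to its shape. Tuck each blade under the metal bar at the end of its compartment and lay the tool down flat on the tray floor, let go, and leave everything else on the mat where it is.

Things in the scene. Friction and masses are not known exactly. Their poses are not given: they have to be found in the camera images.
- tray: Fixed plywood tool tray, 166 (x) x 220 (y) mm, lying on the mat (mat top 3 mm over the table). Origin: centre of its underside, z up. Floor top 4 mm above the origin, all walls to 20 mm. Two compartments run along tray x, 154 mm long inside for tools 150 mm long, with finger room at least 38 mm to either side of each centre line between their end pockets. Small parts at the -y edge.
- spatula_slot (a point): Middle of the spatula compartment, on the tray floor (tray x 0, y +60 mm); axes as the tray's. Head pocket 37 mm wide over x +30 to +77 mm, tail pocket 21 mm wide over x -77 to -55 mm; end walls at x +77 and -77 mm.
- spatula_bar (a point): Middle of the underside of the fixed aluminium bar bridging the spatula compartment's head end, 16 mm along x (tray x +61 to +77 mm), 11 mm above the tray floor, 5 mm thick. It stops a level drop; a blade goes under it tilted nose-down (about 20 degrees), forward to the end wall, then the handle is let down.
- file_slot (a point): Middle of the file compartment, on the tray floor (tray x 0, y -35 mm); axes as the tray's, but its head end is at -x. Head pocket 17 mm wide over x -77 to -30 mm, tail pocket 23 mm wide over x +55 to +77 mm; end walls at x -77 and +77 mm.
- file_bar (a point): Middle of the underside of the fixed aluminium bar bridging the file compartment's head end, 16 mm along x (tray x -77 to -61 mm), 12 mm above the tray floor, 4 mm thick. The file goes under it in the same tilted way.
- spatula_center (a point): Loose modeller's spatula lying on the mat, 150 mm long, about 60 g. This point: middle of its length, 6 mm above its flat underside; x axis to the blade tip, z up. Dark wooden handle 16 mm wide, 12 mm thick, x -75 to +20 mm; flat steel blade 32 mm wide, 3.5 mm thick, x +20 to +75 mm. Good grasp: across the handle at x = -15 mm.
- spatula_tip (a point): Middle of the end of the spatula's blade, at its underside (75 mm ahead of the middle along x)
- spatula_tail (a point): Middle of the spatula's handle end, at its underside (75 mm behind the middle)
- file_center (a point): Loose flat hand file lying on the mat, 150 mm long, about 80 g. This point: middle of its length, 7 mm above its flat underside; x axis to the blade tip, z up. Dark wooden handle 18 mm wide, 14 mm thick, x -75 to +10 mm; dark steel blade 12 mm wide, 5 mm thick, x +10 to +75 mm. Good grasp: across the handle at x = -20 mm.
- file_tip (a point): Middle of the end of the file's blade, at its underside (75 mm ahead of the middle along x)
- file_tail (a point): Middle of the file's handle end, at its underside (75 mm behind the middle)
- wheel_mark (a point): Bystander, leave alone: model wheel under repair: black disc 92 mm across with a cream ring on it, 24 mm high. This point is 5 mm above its origin.
- jar_a_mark (a point): Bystander, leave alone: paint jar with white cap, 34 mm across, 40 mm high. This point is 5 mm above its origin.
- jar_b_mark (a point): Bystander, leave alone: paint jar with black cap, 34 mm across, 40 mm high. This point is 5 mm above its origin.
- stud_mark (a point): Bystander, leave alone: grey plastic stud, 18 mm across, 10 mm high, between the tools. This point is 5 mm above its origin.
- collar_mark (a point): Bystander, leave alone: white plastic ring, 26 mm across, 8 mm high, between tray and tools. This point is 5 mm above its origin.
- driver_mark (a point): Bystander, leave alone: screwdriver with black handle, 140 mm long, lying flat. This point is 5 mm above its origin.
Mind the look-alikes: they are no part of the job. Leave any blue or red look-alike of the part that bears spatula_center alone.

How it is judged:
By the outcome, as a careful person would: the job done as asked, in the order asked, and still so for the second after the job is handed in, with the robot touching nothing.
It also fails if it takes over 53 s, if anything falls off the work surface, if the arm or the gripper's body presses on something with over 40 N, if the wrist force passes 120 N, or if a joint passes its speed limit or range.

## Working session

There is one attempt and no reset: what is moved stays moved. The work goes in short steps, Python scripts to look and compute and a tool call to move; the robot and the scene stay as the last step left them, time stands still between calls to the robot, and variables do not carry over. Pictures are saved under pics/ and viewed, at most 10 in all, crops included, and the job is handed in when it is done.

Besides the shell and the picture viewer there is one more tool, called as name([rows], argument=value, ...), one row to a line, values as JSON. step_arm: Moves the arm, as the interface text tells. Shift numbers are shares of 0.1 m and turn numbers shares of 2 pi rad, none past 1 either way. Its arguments: {"type":"object","properties":{"increments":{"type":"array"}},"required":["increments"]}

```bash
mkdir -p pics; ls; python3 - <<'E'
from bench import manip
import cv2,pickle
s=manip.read_state();print(s,manip.tip_extent)
for n in("top","side"):
    c=manip.snapshot(n);pickle.dump(c,open(n+".pkl","wb"));cv2.imwrite(f"pics/{n}0.png",c["image"][:,:,::-1]);print(n,c["fx"],c["cx"],c["cy"],c["R"],c["t"])
E
```

```text
pics
{'clock': 0.0, 'joint_pos': array([-1.29185285e+00,  1.16475615e-01,  1.44225549e+00, -6.63395322e-06,
        1.58397363e+00, -3.78460375e-02]), 'dq': array([ 0.00177653,  0.00096847, -0.00049808,  0.00019437, -0.00122825,
        0.00021299]), 'tau': array([ 3.15039943e-03, -7.21273398e+01, -6.22601008e+01,  7.81944115e-02,
        2.39984243e-02, -1.05770048e-04]), 'position': array([ 0.21018762, -0.64126169,  0.23991822]), 'orientation': array([ 9.87481609e-01,  1.57733199e-01, -7.01603270e-05, -5.51605864e-04]), 'wrist_force': array([ 1.0081725 ,  0.20444483, -0.61950542]), 'torque': array([-0.02515007,  0.03785667, -0.00015175]), 'finger_force': 0.0, 'width': 1.0009663180668904} 0.022
top 561.748247777944 321.34016507250493 230.91853670447188 [[ 0.00185024 -0.99946469  0.03266356]
 [-0.99526959 -0.00501327 -0.09702223]
 [ 0.09713404 -0.03232953 -0.99474609]] [0.00293729 0.4483833  1.16641402]
side 479.52262606500193 318.47082989592843 234.1516356265263 [[-0.78617299 -0.61779317 -0.01623635]
 [-0.45597917  0.59758956 -0.65952234]
 [ 0.41715107 -0.51109521 -0.75150959]] [0.36520424 0.21990605 0.81257792]
```

View pics/top0.png

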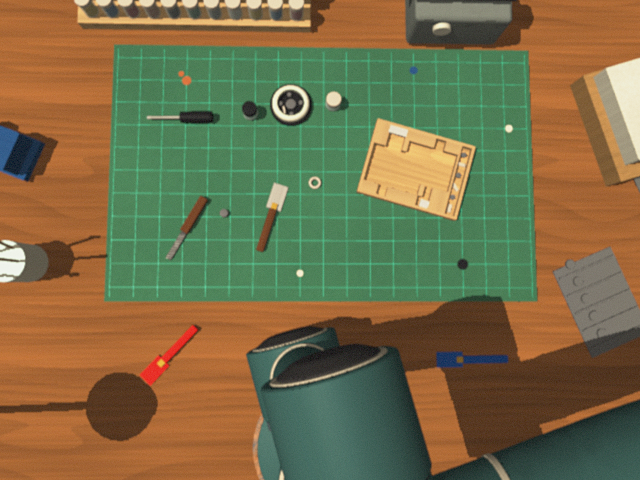

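View pics/side0.png

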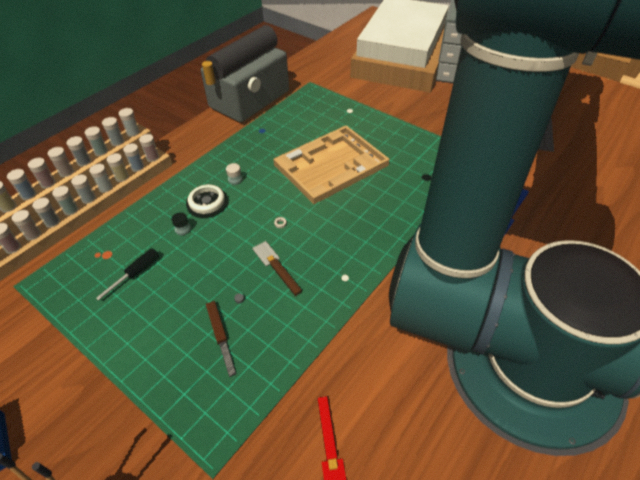

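The top view shows the tray at about (417,168), with its spatula bar near (398,130) and file bar near (424,203). The spatula is at (271,217) with its blade up, and the file is at (187,228) with its blade at lower left. The side view shows the same objects: tray (330,163), spatula (276,268), file (221,338). Next I'll segment them and crop in closer.

```bash
cat >h.py <<'E'
import numpy as np,cv2,pickle
def load(n): return pickle.load(open(n+".pkl","rb"))
def ray(c,uv,z):
    uv=np.atleast_2d(uv).astype(float);R=np.array(c["R"]);C=-R.T@c["t"]
    d=np.c_[(uv[:,0]-c["cx"])/c["fx"],(uv[:,1]-c["cy"])/c["fy"],np.ones(len(uv))]@R
    return C+d*((z-C[2])/d[:,2])[:,None]
def proj(c,X):
    p=np.atleast_2d(X)@np.array(c["R"]).T+c["t"];return np.c_[p[:,0]/p[:,2]*c["fx"]+c["cx"],p[:,1]/p[:,2]*c["fy"]+c["cy"]]
E
python3 - <<'E'
from h import *
rows=[]
for n,tr,boxes in(("top",(345,105,145,125),{"spat":(250,175,45,80),"file":(158,190,56,75)}),("side",(265,118,135,90),{"spat":(245,235,65,65),"file":(196,290,50,92)})):
    c=load(n);im=c["image"];x,y,w,h=tr
    cv2.imwrite(f"pics/{n}_c.png",cv2.resize(im[y:y+h,x:x+w,::-1],None,fx=5,fy=5,interpolation=cv2.INTER_CUBIC))
    print(n,"cam",-c["R"].T@c["t"])
    for k,(x,y,w,h) in boxes.items():
        a=im[y:y+h,x:x+w].astype(int);g=a[...,1]-a[...,0]
        m=(g<15).astype(np.uint8)
        N,L,S,Cn=cv2.connectedComponentsWithStats(m);i=1+S[1:,4].argmax();ys,xs=np.nonzero(L==i)
        P=ray(c,np.c_[xs+x,ys+y],.003+.004);q=P[:,:2]
        mu=q.mean(0);V=np.linalg.svd(q-mu,full_matrices=False)[2];r=cv2.minAreaRect(q.astype(np.float32)*1000)
        t=(q-mu)@V.T;print(k,S[i],"mean",mu,"axis",V[0],"ext",t.min(0),t.max(0),"mid",mu+V.T@((t.min(0)+t.max(0))/2),r)
E
python3 - <<'E'
import cv2
a=cv2.imread('pics/top_c.png');b=cv2.imread('pics/side_c.png');print(a.shape,b.shape)
E
```

```text
top cam [0.33295831 0.0428932  1.20369299]
spat [  6   8  32  69 781] mean [0.48906027 0.11030138] axis [-0.95384369  0.30030354] ext [-0.06409783 -0.01675341] [0.08623554 0.01728712] mid [0.47842218 0.11337086] ((478.4456787109375, 113.44862365722656), (33.97978591918945, 150.32351684570312), 72.39498901367188)
file [  8   6  42  64 593] mean [0.46235253 0.28790906] axis [-0.87580224  0.48267012] ext [-0.06853734 -0.01129026] [0.08313888 0.01101297] mid [0.45602542 0.29155434] ((456.2510681152344, 291.9486083984375), (22.00054168701172, 151.73251342773438), 59.90720748901367)
side cam [0.04841853 0.50951181 0.76162264]
spat [  8   6  49  55 724] mean [0.48388044 0.11232609] axis [-0.9589824  0.2834656] ext [-0.06761064 -0.01659472] [0.08248313 0.01692977] mid [0.4767967  0.11459467] ((476.89453125, 115.23070526123047), (33.20419692993164, 150.06126403808594), 72.77758026123047)
file [ 10  11  30  75 715] mean [0.46045314 0.28842392] axis [-0.87035631  0.49242247] ext [-0.07416525 -0.01017959] [0.08245003 0.00965866] mid [0.45671952 0.29023703] ((456.7230224609375, 290.2449645996094), (19.826778411865234, 156.6118621826172), 60.480777740478516)
(625, 725, 3) (450, 675, 3)
```

View pics/top_c.png

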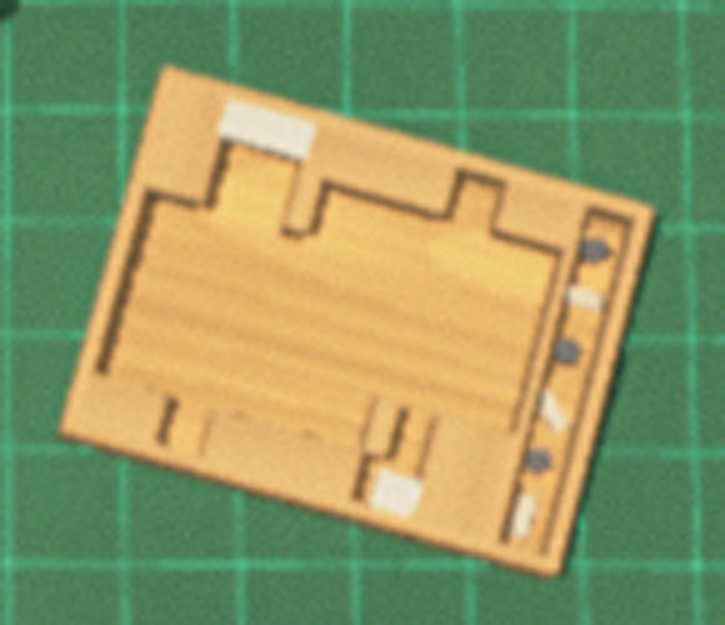

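View pics/side_c.png

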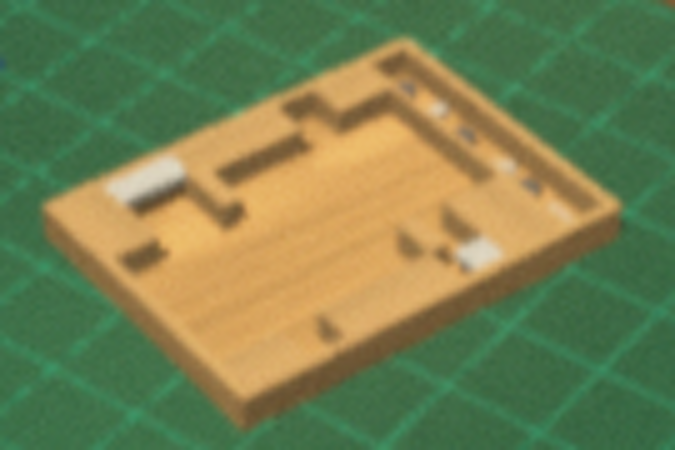

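The top crop shows tray-top corners at about (165,67), (653,205), (558,575) and (60,433). The bars are at (267,128) and (395,492). The side crop shows corners at (45,207), (405,40), (618,205) and (245,400), with bars at (147,180) and (478,252). I'll fit the tray pose from these.

```bash
cat >>h.py <<'E'
from scipy.spatial.transform import Rotation as Ro
def rigid(M,W):
    a,b=M.mean(0),W.mean(0);H=(M-a).T@(W-b);th=np.arctan2(H[0,1]-H[1,0],H[0,0]+H[1,1])
    R=np.array([[np.cos(th),-np.sin(th)],[np.sin(th),np.cos(th)]]);return th,b-R@a,W-(M@R.T+b-R@a)
def white(c,box):
    x,y,w,h=box;a=c["image"][y:y+h,x:x+w].astype(int);m=((a.min(2)>165)&(a.max(2)-a.min(2)<40)).astype(np.uint8)
    N,L,S,C=cv2.connectedComponentsWithStats(m);i=1+S[1:,4].argmax();return C[i]+[x,y],S[i,4]
def pose(yaw,tilt=0): # yaw of tool x (deg), tilt about tool y (deg)
    return Ro.from_euler('z',yaw,degrees=True)*Ro.from_euler('x',180,degrees=True)*Ro.from_euler('y',tilt,degrees=True)
def step(p0,R0,p1,R1):
    return (R0.inv().apply(np.array(p1)-p0)/.1).round(3),((R0.inv()*R1).as_rotvec()/(2*np.pi)).round(4)
E
python3 - <<'E'
from h import *
M=np.array([[83,110],[83,-110],[-83,-110],[-83,110]])/1000.
B=np.array([[69,60],[-69,-35]])/1000.
P={"top":[(165,67),(653,205),(558,575),(60,433)],"side":[(45,207),(405,40),(618,205),(245,400)]}
off={"top":(345,105),"side":(265,118)}
bx={"top":[(388,122,22,16),(417,194,15,15)],"side":[(284,146,22,18),(354,162,14,14)]}
for n in P:
    c=load(n);W=ray(c,np.array(P[n])/5-.4+off[n],.023)[:,:2];th,t,r=rigid(M,W)
    print(n,np.degrees(th),t,(r*1000).round(1).tolist())
    wb=[white(c,b) for b in bx[n]];print(wb);Wb=ray(c,[w[0] for w in wb],.023 if n=="top" else .0225)[:,:2]
    print("bars",Wb,rigid(B,Wb)[:2],np.degrees(rigid(B,Wb)[0]),(rigid(B,Wb)[2]*1000).round(1))
from bench import manip
s=manip.read_state();p0=s["position"];R0=Ro.from_quat(s["orientation"])
print(R0.as_matrix().round(3))
p1=np.array([.4776,.114])-.015*np.array([.956,-.292])
print("grasp",p1);print(step(p0,R0,p0,pose(163)));print(step(p0,pose(163),[*p1,.16],pose(163)))
E
```

```text
top -15.674231853140506 [ 0.58433716 -0.1997463 ] [[0.2, -0.5], [0.9, -0.3], [-0.7, -0.1], [-0.4, 0.9]]
[(array([397.71171171, 130.57657658]), np.int32(111)), (array([423.68085106, 203.12765957]), np.int32(47))]
bars [[ 0.66686772 -0.16014101]
 [ 0.50899424 -0.21408446]] (np.float64(-0.27365150254974985), array([ 0.58455287, -0.19914761])) -15.679076153514153 [[-0.3 -0.1]
 [ 0.3  0.1]]
side -15.767490293617172 [ 0.5822367  -0.19771141] [[-1.4, -0.8], [-1.0, 1.3], [1.7, 0.6], [0.7, -1.0]]
[(array([294.37209302, 153.34883721]), np.int32(43)), (array([360.05555556, 168.27777778]), np.int32(18))]
bars [[ 0.66496648 -0.16164078]
 [ 0.50776448 -0.21225483]] (np.float64(-0.2914148344471455), array([ 0.58277413, -0.19892078])) -16.696840101325037 [[-1.1 -0.4]
 [ 1.1  0.4]]
[[ 0.95   0.311 -0.   ]
 [ 0.311 -0.95   0.001]
 [ 0.    -0.001 -1.   ]]
grasp [0.46326 0.11838]
(array([0., 0., 0.]), array([-1.000e-04, -2.000e-04, -4.024e-01]))
(array([-0.199,  8.004,  0.8  ]), array([0., 0., 0.]))
```

step_arm([
  {"slide": [0, 0, 0], "turn": [0, 0, -0.2012], "grip": 0},
  {"slide": [0, 0, 0], "turn": [0, 0, -0.2012], "grip": 0},
  {"slide": [0, 0, 0], "turn": [0, 0, -0.2012], "grip": 0},
  {"slide": [0, 0, 0], "turn": [0, 0, -0.2012], "grip": 0},
  {"slide": [0, 0, 0], "turn": [0, 0, -0.2012], "grip": 0},
  {"slide": [0, 0, 0], "turn": [0, 0, -0.2012], "grip": 0},
  {"slide": [0, 0, 0], "turn": [0, 0, -0.2012], "grip": 0},
  {"slide": [0, 0, 0], "turn": [0, 0, -0.2012], "grip": 0},
  {"slide": [0, 0, 0], "turn": [0, 0, -0.2012], "grip": 0},
  {"slide": [0, 0, 0], "turn": [0, 0, -0.2012], "grip": 0},
])

```text
clock: 1.1
position: [0.2102, -0.6413, 0.2402]
orientation: [0.703, 0.711, 0.0, -0.0]
wrist_force: [0.2, -0.3, -1.1]
width: 0.497
finger_force: 0.0
```

step_arm([
  {"slide": [0, 0, 0], "turn": [0, 0, -0.2012], "grip": 0},
  {"slide": [0, 0, 0], "turn": [0, 0, -0.2012], "grip": 0},
  {"slide": [0, 0, 0], "turn": [0, 0, -0.2012], "grip": 0},
  {"slide": [0, 0, 0], "turn": [0, 0, -0.2012], "grip": 0},
  {"slide": [0, 0, 0], "turn": [0, 0, -0.2012], "grip": 0},
  {"slide": [0, 0, 0], "turn": [0, 0, -0.2012], "grip": 0},
  {"slide": [0, 0, 0], "turn": [0, 0, -0.2012], "grip": 0},
  {"slide": [0, 0, 0], "turn": [0, 0, -0.2012], "grip": 0},
  {"slide": [0, 0, 0], "turn": [0, 0, -0.2012], "grip": 0},
  {"slide": [0, 0, 0], "turn": [0, 0, -0.2012], "grip": 0},
])

```text
clock: 2.1
position: [0.2102, -0.6414, 0.2404]
orientation: [0.148, 0.989, 0.0, -0.0]
wrist_force: [0.3, 0.4, -1.2]
width: 0.499
finger_force: 0.0
```

step_arm([
  {"slide": [-0.025, 1, 0.1], "turn": [0, 0, 0], "grip": 0},
  {"slide": [-0.025, 1, 0.1], "turn": [0, 0, 0], "grip": 0},
  {"slide": [-0.025, 1, 0.1], "turn": [0, 0, 0], "grip": 0},
])

```text
clock: 2.4
position: [0.2431, -0.5426, 0.2301]
orientation: [0.149, 0.989, 0.001, -0.0]
wrist_force: [0.3, -0.0, 0.4]
width: 0.502
finger_force: 0.0
```

step_arm([
  {"slide": [-0.025, 1, 0.1], "turn": [0, 0, 0], "grip": 0},
  {"slide": [-0.025, 1, 0.1], "turn": [0, 0, 0], "grip": 0},
  {"slide": [-0.025, 1, 0.1], "turn": [0, 0, 0], "grip": 0},
])

```text
clock: 2.7
position: [0.2746, -0.4482, 0.2205]
orientation: [0.148, 0.989, 0.0, 0.0]
wrist_force: [-0.2, -0.4, 0.5]
width: 0.496
finger_force: 0.0
```

step_arm([
  {"slide": [-0.025, 1, 0.1], "turn": [0, 0, 0], "grip": 0},
  {"slide": [-0.025, 1, 0.1], "turn": [0, 0, 0], "grip": 0},
  {"slide": [-0.025, 1, 0.1], "turn": [0, 0, 0], "grip": 0},
])

```text
clock: 3.0
position: [0.3061, -0.3537, 0.2107]
orientation: [0.148, 0.989, 0.0, 0.0]
wrist_force: [-0.4, -0.4, 0.4]
width: 0.502
finger_force: 0.0
```

step_arm([
  {"slide": [-0.025, 1, 0.1], "turn": [0, 0, 0], "grip": 0},
  {"slide": [-0.025, 1, 0.1], "turn": [0, 0, 0], "grip": 0},
  {"slide": [-0.025, 1, 0.1], "turn": [0, 0, 0], "grip": 0},
])

```text
clock: 3.3
position: [0.3379, -0.2589, 0.2007]
orientation: [0.147, 0.989, 0.0, 0.0]
wrist_force: [0.3, 0.0, -0.3]
width: 0.502
finger_force: 0.0
```

step_arm([
  {"slide": [-0.025, 1, 0.1], "turn": [0, 0, 0], "grip": 0},
  {"slide": [-0.025, 1, 0.1], "turn": [0, 0, 0], "grip": 0},
  {"slide": [-0.025, 1, 0.1], "turn": [0, 0, 0], "grip": 0},
])

```text
clock: 3.6
position: [0.3696, -0.1638, 0.1906]
orientation: [0.146, 0.989, 0.0, 0.0]
wrist_force: [-0.8, 0.0, -0.2]
width: 0.504
finger_force: 0.0
```

step_arm([
  {"slide": [-0.025, 1, 0.1], "turn": [0, 0, 0], "grip": 0},
  {"slide": [-0.025, 1, 0.1], "turn": [0, 0, 0], "grip": 0},
  {"slide": [-0.025, 1, 0.1], "turn": [0, 0, 0], "grip": 0},
])

```text
clock: 3.9
position: [0.4012, -0.0688, 0.1805]
orientation: [0.146, 0.989, 0.0, -0.0]
wrist_force: [0.0, -0.5, -0.6]
width: 0.499
finger_force: 0.0
```

step_arm([
  {"slide": [-0.025, 1, 0.1], "turn": [0, 0, 0], "grip": 0},
  {"slide": [-0.025, 1, 0.1], "turn": [0, 0, 0], "grip": 0},
  {"slide": [-0.025, 1, 0.1], "turn": [0, 0, 0], "grip": 0},
])

```text
clock: 4.2
position: [0.4328, 0.0257, 0.1702]
orientation: [0.147, 0.989, 0.0, -0.0]
wrist_force: [0.4, -0.2, 1.0]
width: 0.497
finger_force: 0.0
```

step_arm([
  {"slide": [-0.025, 1, 0.1], "turn": [0, 0, 0], "grip": 0},
  {"slide": [-0.025, 1, 0.1], "turn": [0, 0, 0], "grip": 0},
  {"slide": [-0.025, 1, 0.1], "turn": [0, 0, 0], "grip": 0},
  {"slide": [-0.025, 1, 0.1], "turn": [0, 0, 0], "grip": 0},
])

```text
clock: 4.6
position: [0.4638, 0.1171, 0.1604]
orientation: [0.148, 0.989, -0.0, -0.0]
wrist_force: [-0.4, 0.0, 0.1]
width: 0.5
finger_force: 0.0
```

```bash
python3 - <<'E'
from h import *
from bench import manip
s=manip.read_state();p0=s["position"];R0=Ro.from_quat(s["orientation"]);print(p0,s["joint_pos"].round(2))
p1=np.array([.4776,.114])-.015*np.array([.956,-.292])
for z in(.10,.027): print(step(p0,R0,[*p1,z],pose(163)))
E
```

```text
[0.46378168 0.11711298 0.16040529] [ 0.19 -0.29  1.95 -0.    1.48 -1.08]
(array([0.008, 0.011, 0.604]), array([-0.0002, -0.0001,  0.    ]))
(array([0.008, 0.012, 1.334]), array([-0.0002, -0.0001,  0.    ]))
```

step_arm([
  {"slide": [0.01, 0.01, 0.6], "turn": [0, 0, 0], "grip": 0},
  {"slide": [0.01, 0.01, 0.6], "turn": [0, 0, 0], "grip": 0},
  {"slide": [0.01, 0.01, 0.6], "turn": [0, 0, 0], "grip": 0},
])

```text
clock: 4.9
position: [0.4618, 0.1175, 0.0997]
orientation: [0.149, 0.989, -0.001, -0.001]
wrist_force: [0.6, -0.4, 0.8]
width: 0.501
finger_force: 0.0
```

step_arm([
  {"slide": [0, 0, 0.3], "turn": [0, 0, 0], "grip": 0},
  {"slide": [0, 0, 0.6], "turn": [0, 0, 0], "grip": 0},
  {"slide": [0, 0, 0.735], "turn": [0, 0, 0], "grip": 0},
  {"slide": [0, 0, 0.735], "turn": [0, 0, 0], "grip": 0},
  {"slide": [0, 0, 0.735], "turn": [0, 0, 0], "grip": 1},
  {"slide": [0, 0, 0.735], "turn": [0, 0, 0], "grip": 1},
  {"slide": [0, 0, 0.735], "turn": [0, 0, 0], "grip": 1},
  {"slide": [0, 0, 0.735], "turn": [0, 0, 0], "grip": 1},
  {"slide": [0, 0, 0.735], "turn": [0, 0, 0], "grip": 1},
  {"slide": [0, 0, 0.735], "turn": [0, 0, 0], "grip": 1},
  {"slide": [0, 0, 0.735], "turn": [0, 0, 0], "grip": 1},
])

```text
clock: 6.0
position: [0.4627, 0.1192, 0.0278]
orientation: [0.148, 0.989, 0.0, 0.0]
wrist_force: [-2.2, -0.9, 5.7]
width: 0.171
finger_force: 30.0
```

step_arm([
  {"slide": [0, 0, -0.1], "turn": [0, 0, 0], "grip": 1},
  {"slide": [0, 0, -0.3], "turn": [0, 0, 0], "grip": 1},
  {"slide": [0, 0, -0.6], "turn": [0, 0, 0], "grip": 1},
  {"slide": [0, 0, -0.9], "turn": [0, 0, 0], "grip": 1},
  {"slide": [0, 0, -0.9], "turn": [0, 0, 0], "grip": 1},
])

```text
clock: 6.5
position: [0.4639, 0.1194, 0.1218]
orientation: [0.148, 0.989, 0.001, 0.003]
wrist_force: [-0.3, 0.0, -1.0]
width: 0.168
finger_force: 30.0
```

```bash
cat >>h.py <<'E'
TY=-15.7; TO=np.array([.5837,-.1988])
def tw(x,y,z): # tray frame (z over floor) -> world
    a=np.radians(TY);return np.array([TO[0]+x*np.cos(a)-y*np.sin(a),TO[1]+x*np.sin(a)+y*np.cos(a),.007+z])
def tcp(tip,yaw,tilt,v): return tip-pose(yaw,tilt).apply(v)
VS=np.array([-.090,0,.0248])
E
python3 - <<'E'
from h import *
from bench import manip
s=manip.read_state();p0=s["position"];R0=Ro.from_quat(s["orientation"])
R1=pose(164.3);print(step(p0,R0,tcp(tw(.055,.06,.06),164.3,0,VS),R1))
E
```

```text
(array([-1.71 , -2.103,  0.303]), array([ 0.0004,  0.0008, -0.0036]))
```

step_arm([
  {"slide": [-0.57, -0.7, 0], "turn": [0, 0, 0], "grip": 1},
  {"slide": [-0.57, -0.7, 0], "turn": [0, 0, 0], "grip": 1},
  {"slide": [-0.57, -0.7, 0], "turn": [0, 0, 0], "grip": 1},
])

```text
clock: 6.8
position: [0.4973, 0.0324, 0.1169]
orientation: [0.149, 0.989, -0.0, -0.0]
wrist_force: [-0.7, 0.1, -0.1]
width: 0.166
finger_force: 30.0
```

step_arm([
  {"slide": [-0.57, -0.7, 0], "turn": [0, 0, 0], "grip": 1},
  {"slide": [-0.57, -0.7, 0], "turn": [0, 0, 0], "grip": 1},
  {"slide": [-0.57, -0.7, 0], "turn": [0, 0, 0], "grip": 1},
])

```text
clock: 7.1
position: [0.5312, -0.051, 0.1167]
orientation: [0.149, 0.989, -0.0, -0.0]
wrist_force: [0.2, 0.6, 0.3]
width: 0.167
finger_force: 30.0
```

step_arm([
  {"slide": [-0.57, -0.7, 0.3], "turn": [0, 0, -0.004], "grip": 1},
  {"slide": [-0.57, -0.7, 0.3], "turn": [0, 0, -0.004], "grip": 1},
  {"slide": [-0.57, -0.7, 0.3], "turn": [0, 0, -0.004], "grip": 1},
  {"slide": [-0.57, -0.7, 0.3], "turn": [0, 0, -0.004], "grip": 1},
  {"slide": [-0.57, -0.7, 0.3], "turn": [0, 0, -0.004], "grip": 1},
])

```text
clock: 7.6
position: [0.5644, -0.1306, 0.0873]
orientation: [0.135, 0.991, 0.0, -0.0]
wrist_force: [-0.5, 0.3, -0.5]
width: 0.167
finger_force: 30.0
```

```bash
python3 - <<'E'
from h import *
from bench import manip
s=manip.read_state();p0=s["position"];R0=Ro.from_quat(s["orientation"]);print(p0,R0.as_matrix().round(3).tolist())
t=p0+R0.apply(VS);print("pred tip",t,"want",tw(.055,.06,.06))
out=[]
for n in("top","side"):
    c=manip.snapshot(n);pickle.dump(c,open(n+"1.pkl","wb"));im=c["image"][:,:,::-1].copy()
    E=[p0+R0.apply(VS+[dx,dy,-.0035]) for dx,dy in((0,.016),(0,-.016),(.055,-.016),(.055,.016))]
    print(n,proj(c,np.array(E)).round(1).tolist())
    u=proj(c,t)[0].astype(int);x,y=u[0]-40,u[1]-40
    out.append(cv2.resize(im[y:y+80,x:x+80],None,fx=5,fy=5,interpolation=cv2.INTER_CUBIC));print(n,"crop origin",x,y)
cv2.imwrite("pics/h1.png",np.hstack(out))
E
```

```text
[ 0.56441672 -0.13058673  0.08733265] [[-0.964, 0.267, -0.0], [0.267, 0.964, 0.0], [0.0, 0.0, -1.0]]
pred tip [ 0.65113609 -0.15465072  0.06251905] want [ 0.65288407 -0.15592152  0.067     ]
top [[391.2, 130.2], [406.0, 134.4], [399.3, 159.3], [384.4, 155.1]]
top crop origin 358 92
side [[290.3, 145.1], [301.6, 139.8], [315.5, 151.8], [304.0, 157.3]]
side crop origin 256 103
```

View pics/h1.png

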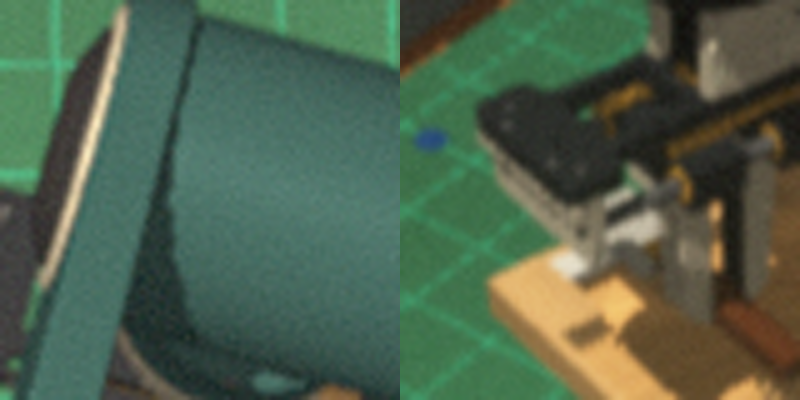

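The side crop shows the white bar at about px (291,156) and the blade at about (305,148). The predicted blade centre is about (303,148), so the spatula is held as expected. The top view is blocked by the arm.

```bash
python3 - <<'E'
from h import *
from bench import manip
s=manip.read_state();p0=s["position"];R0=Ro.from_quat(s["orientation"])
W=[(.054,.045,14),(.054,.012,14),(.054,.002,14),(.0745,.002,14),(.0745,.001,7),(.0745,0.0005,0)]
for x,z,t in W: print(x,z,t,*step(p0,R0,tcp(tw(x,.06,z),164.3,t,VS),pose(164.3,t)))
E
```

```text
0.054 0.045 14 [-0.096 -0.006 -0.101] [-0.0001  0.039   0.0006]
0.054 0.012 14 [-0.095 -0.006  0.229] [-0.0001  0.039   0.0006]
0.054 0.002 14 [-0.095 -0.006  0.329] [-0.0001  0.039   0.0006]
0.0745 0.002 14 [-0.3   -0.007  0.329] [-0.0001  0.039   0.0006]
0.0745 0.001 7 [-0.25  -0.006  0.441] [-0.      0.0196  0.0006]
0.0745 0.0005 0 [-0.213 -0.006  0.554] [0.     0.0001 0.0006]
```

step_arm([
  {"slide": [-0.1, -0.006, -0.1], "turn": [0, 0.02, 0], "grip": 1},
  {"slide": [-0.1, -0.006, -0.1], "turn": [0, 0.039, 0], "grip": 1},
  {"slide": [-0.1, -0.006, -0.1], "turn": [0, 0.039, 0], "grip": 1},
  {"slide": [-0.095, -0.006, 0.0], "turn": [0, 0.039, 0], "grip": 1},
  {"slide": [-0.095, -0.006, 0.1], "turn": [0, 0.039, 0], "grip": 1},
  {"slide": [-0.095, -0.006, 0.2], "turn": [0, 0.039, 0], "grip": 1},
  {"slide": [-0.095, -0.006, 0.26], "turn": [0, 0.039, 0], "grip": 1},
  {"slide": [-0.095, -0.006, 0.29], "turn": [0, 0.039, 0], "grip": 1},
  {"slide": [-0.095, -0.006, 0.29], "turn": [0, 0.039, 0], "grip": 1},
  {"slide": [-0.095, -0.006, 0.29], "turn": [0, 0.039, 0], "grip": 1},
])

```text
clock: 8.7
position: [0.5738, -0.1349, 0.0585]
orientation: [0.134, 0.983, 0.016, -0.121]
wrist_force: [-0.6, -0.5, -0.0]
width: 0.165
finger_force: 30.0
```

```bash
cat >chk.py <<'E'
from h import *
from bench import manip
def tip(V,yt=0):
    s=manip.read_state();p0=s["position"];R0=Ro.from_quat(s["orientation"]);t=p0+R0.apply(V)
    a=np.radians(TY);q=t[:2]-TO
    x=R0.as_matrix()[:,0];print("tip in tray mm",(1000*np.array([q[0]*np.cos(a)+q[1]*np.sin(a),-q[0]*np.sin(a)+q[1]*np.cos(a),t[2]-.007])).round(2),"yaw",np.degrees(np.arctan2(x[1],x[0])).round(2),"tilt",np.degrees(np.arcsin(x[2])).round(2),"F",s["wrist_force"].round(1),"M",s["torque"].round(2))
    return p0,R0
E
python3 - <<'E'
from chk import *
p0,R0=tip(VS)
for x,z,t in [(.054,.002,14),(.0745,.002,14),(.0745,.001,7),(.0745,0.0005,0)]: print(x,z,t,*step(p0,R0,tcp(tw(x,.06,z),164.3,t,VS),pose(164.3,t)))
c=manip.snapshot("side");cv2.imwrite("pics/h2.png",cv2.resize(c["image"][100:220,250:400,::-1],None,fx=5,fy=5,interpolation=cv2.INTER_CUBIC))
E
```

```text
tip in tray mm [54.45 59.05  5.61] yaw 164.45 tilt 14.01 F [-0.6 -0.5 -0. ] M [ 0.07 -0.25  0.01]
0.054 0.002 14 [-0.004  0.012  0.036] [-0.0001 -0.      0.0004]
0.0745 0.002 14 [-0.203  0.011 -0.013] [-0.0001 -0.      0.0004]
0.0745 0.001 7 [-0.182  0.011  0.108] [-0.0001 -0.0195  0.0004]
0.0745 0.0005 0 [-0.174  0.011  0.226] [-0.0001 -0.0389  0.0004]
```

View pics/h2.png

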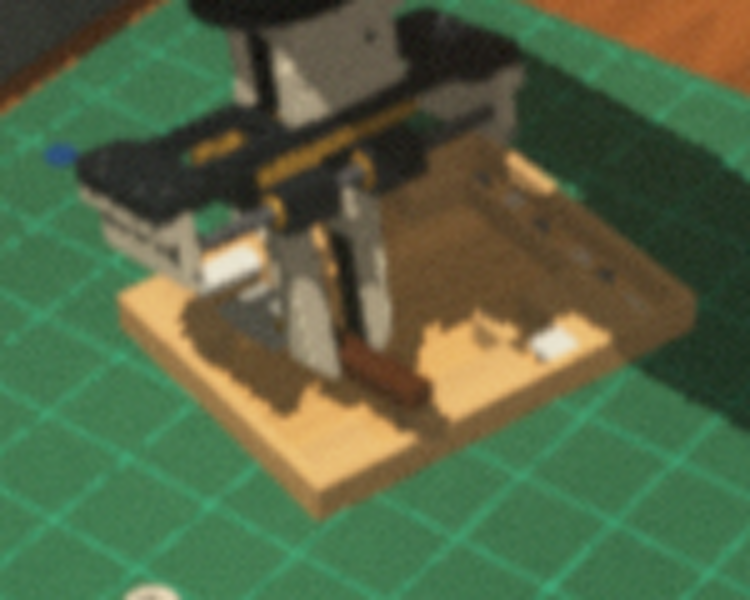

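The side view shows the tilted blade in the head pocket at about (265,310), just short of the white bar at (230,262). The handle is over the tail pocket at about (390,375).

step_arm([
  {"slide": [0, 0.01, 0.015], "turn": [0, 0, 0], "grip": 1},
  {"slide": [0, 0.01, 0.03], "turn": [0, 0, 0], "grip": 1},
  {"slide": [0, 0.01, 0.03], "turn": [0, 0, 0], "grip": 1},
])

```text
clock: 9.05
position: [0.5731, -0.1336, 0.0551]
orientation: [0.134, 0.983, 0.017, -0.121]
wrist_force: [-1.0, -0.3, -1.5]
width: 0.172
finger_force: 30.0
```

step_arm([
  {"slide": [-0.03, 0, -0.007], "turn": [0, 0, 0], "grip": 1},
  {"slide": [-0.06, 0, -0.015], "turn": [0, 0, 0], "grip": 1},
  {"slide": [-0.09, 0, -0.022], "turn": [0, 0, 0], "grip": 1},
  {"slide": [-0.12, 0, -0.03], "turn": [0, 0, 0], "grip": 1},
  {"slide": [-0.14, 0, -0.035], "turn": [0, 0, 0], "grip": 1},
  {"slide": [-0.16, 0, -0.04], "turn": [0, 0, 0], "grip": 1},
  {"slide": [-0.16, 0, -0.04], "turn": [0, 0, 0], "grip": 1},
])

```text
clock: 9.75
position: [0.5893, -0.1381, 0.0552]
orientation: [0.134, 0.983, 0.017, -0.121]
wrist_force: [0.2, 0.5, -0.6]
width: 0.17
finger_force: 30.0
```

```bash
python3 - <<'E'
from chk import *
p0,R0=tip(VS)
for x,z,t in [(.0745,.002,14),(.0745,.001,7),(.0745,0.0005,0)]: print(x,z,t,*step(p0,R0,tcp(tw(x,.06,z),164.3,t,VS),pose(164.3,t)))
E
```

```text
tip in tray mm [70.23 60.12  2.27] yaw 164.45 tilt 14.04 F [ 0.2  0.5 -0.6] M [-0.   -0.29  0.06]
0.0745 0.002 14 [-0.042  0.001 -0.007] [-0.0001 -0.0001  0.0004]
0.0745 0.001 7 [-0.021  0.001  0.114] [-0.0001 -0.0196  0.0004]
0.0745 0.0005 0 [-0.012  0.001  0.233] [-0.0001 -0.039   0.0004]
```

step_arm([
  {"slide": [-0.015, 0, -0.004], "turn": [0, 0, 0], "grip": 1},
  {"slide": [-0.03, 0, -0.007], "turn": [0, 0, 0], "grip": 1},
  {"slide": [-0.042, 0, -0.01], "turn": [0, 0, 0], "grip": 1},
  {"slide": [-0.042, 0, -0.01], "turn": [0, 0, 0], "grip": 1},
])

```text
clock: 10.15
position: [0.5934, -0.1393, 0.0552]
orientation: [0.134, 0.983, 0.017, -0.121]
wrist_force: [-0.5, 0.3, -1.4]
width: 0.167
finger_force: 30.0
```

step_arm([
  {"slide": [-0.01, 0, -0.002], "turn": [0, 0, 0], "grip": 1},
  {"slide": [-0.01, 0, -0.002], "turn": [0, 0, 0], "grip": 1},
])

```text
clock: 10.35
position: [0.5943, -0.1395, 0.0551]
orientation: [0.134, 0.983, 0.017, -0.121]
wrist_force: [-0.7, 0.6, -1.2]
width: 0.172
finger_force: 30.0
```

```bash
python3 - <<'E'
from chk import *
p0,R0=tip(VS)
for x,z,t in [(.0745,.002,14),(.0745,.0015,7),(.0745,.0015,3),(.0745,0.0005,0)]: print(x,z,t,*step(p0,R0,tcp(tw(x,.06,z),164.3,t,VS),pose(164.3,t)))
E
```

```text
tip in tray mm [75.43 60.14  2.24] yaw 164.45 tilt 14.04 F [-0.7  0.6 -1.2] M [-0.02 -0.26  0.08]
0.0745 0.002 14 [0.009 0.001 0.005] [-0.0001 -0.0001  0.0004]
0.0745 0.0015 7 [0.031 0.001 0.122] [-0.0001 -0.0196  0.0004]
0.0745 0.0015 3 [0.038 0.001 0.186] [-0.0001 -0.0307  0.0004]
0.0745 0.0005 0 [0.038 0.001 0.245] [-0.0001 -0.039   0.0004]
```

step_arm([
  {"slide": [0.015, 0, 0.06], "turn": [0, -0.01, 0], "grip": 1},
  {"slide": [0.026, 0, 0.122], "turn": [0, -0.0196, 0], "grip": 1},
  {"slide": [0.033, 0, 0.186], "turn": [0, -0.031, 0], "grip": 1},
  {"slide": [0.033, 0, 0.186], "turn": [0, -0.031, 0], "grip": 1},
])

```text
clock: 10.75
position: [0.5855, -0.1371, 0.0374]
orientation: [0.135, 0.991, 0.003, -0.025]
wrist_force: [-0.2, -0.5, -0.3]
width: 0.17
finger_force: 30.0
```

```bash
python3 - <<'E'
from chk import *
p0,R0=tip(VS)
for x,z,t in [(.075,.001,0),(.075,0.0,0)]: print(x,z,t,*step(p0,R0,tcp(tw(x,.06,z),164.3,t,VS),pose(164.3,t)))
E
```

```text
tip in tray mm [73.71 60.16  1.15] yaw 164.46 tilt 2.87 F [-0.2 -0.5 -0.3] M [ 0.02 -0.16  0.  ]
0.075 0.001 0 [-0.002  0.001  0.046] [-0.     -0.008   0.0004]
0.075 0.0 0 [-0.002  0.001  0.056] [-0.     -0.008   0.0004]
```

step_arm([
  {"slide": [-0.012, 0, 0.01], "turn": [0, 0, 0], "grip": 1},
  {"slide": [-0.006, 0, 0.025], "turn": [0, -0.004, 0], "grip": 1},
  {"slide": [-0.002, 0, 0.046], "turn": [0, -0.008, 0], "grip": 1},
  {"slide": [-0.002, 0, 0.052], "turn": [0, -0.008, 0], "grip": 1},
  {"slide": [-0.002, 0, 0.052], "turn": [0, -0.008, 0], "grip": 1},
])

```text
clock: 11.25
position: [0.5868, -0.1375, 0.0328]
orientation: [0.135, 0.991, -0.0, 0.0]
wrist_force: [0.9, 0.0, -0.3]
width: 0.169
finger_force: 30.0
```

```bash
python3 - <<'E'
from chk import *
p0,R0=tip(VS)
E
```

```text
tip in tray mm [76.41 60.14  0.97] yaw 164.46 tilt -0.01 F [ 0.9  0.  -0.3] M [ 0.03 -0.12 -0.05]
```

step_arm([
  {"slide": [0.012, 0, 0], "turn": [0, 0, 0], "grip": 1},
  {"slide": [0.012, 0, 0.006], "turn": [0, 0, 0], "grip": 1},
  {"slide": [0.012, 0, 0.01], "turn": [0, 0, 0], "grip": 1},
  {"slide": [0.012, 0, 0.01], "turn": [0, 0, 0], "grip": 1},
])

```text
clock: 11.65
position: [0.5857, -0.1371, 0.0318]
orientation: [0.135, 0.991, -0.0, 0.0]
wrist_force: [-0.3, 0.0, 0.7]
width: 0.168
finger_force: 30.0
```

```bash
python3 - <<'E'
from chk import *
p0,R0=tip(VS)
E
```

```text
tip in tray mm [7.523e+01 6.014e+01 1.000e-02] yaw 164.46 tilt -0.01 F [-0.3  0.   0.7] M [ 0.04 -0.12 -0.04]
```

step_arm([
  {"slide": [0, 0, 0], "turn": [0, 0, 0], "grip": 0.4},
  {"slide": [0, 0, 0], "turn": [0, 0, 0], "grip": 0.4},
  {"slide": [0, 0, 0], "turn": [0, 0, 0], "grip": 0.4},
  {"slide": [0, 0, -0.2], "turn": [0, 0, 0], "grip": 0.4},
  {"slide": [0, 0, -0.5], "turn": [0, 0, 0], "grip": 0.4},
  {"slide": [0, 0, -0.95], "turn": [0, 0, 0], "grip": 0.4},
  {"slide": [0, 0, -0.95], "turn": [0, 0, 0], "grip": 0.4},
])

```text
clock: 12.35
position: [0.5877, -0.1377, 0.1331]
orientation: [0.135, 0.991, -0.001, 0.004]
wrist_force: [0.7, -0.2, -0.1]
width: 0.3
finger_force: 0.0
```

```bash
python3 - <<'E'
from chk import *
p0,R0=tip(VS)
fd=np.array([-.873,.487]);fc=np.array([.4564,.2909]);g=fc-.020*fd;yaw=151
print(fc,g,step(p0,R0,[*g,.13],pose(yaw)),step(p0,R0,p0,pose(yaw)),step(p0,pose(yaw),[*g,.13],pose(yaw)))
c=manip.snapshot("side");cv2.imwrite("pics/h3.png",cv2.resize(c["image"][100:220,250:400,::-1],None,fx=5,fy=5,interpolation=cv2.INTER_CUBIC))
E
```

```text
tip in tray mm [ 77.49  60.17 102.02] yaw 164.46 tilt -0.47 F [ 0.7 -0.2 -0.1] M [ 0.04 -0.17  0.01]
[0.4564 0.2909] [0.47386 0.28116] (array([2.219, 3.73 , 0.013]), array([0.0001, 0.0013, 0.0374])) (array([0., 0., 0.]), array([0.0001, 0.0013, 0.0374])) (array([3.026, 3.111, 0.031]), array([0., 0., 0.]))
```

View pics/h3.png

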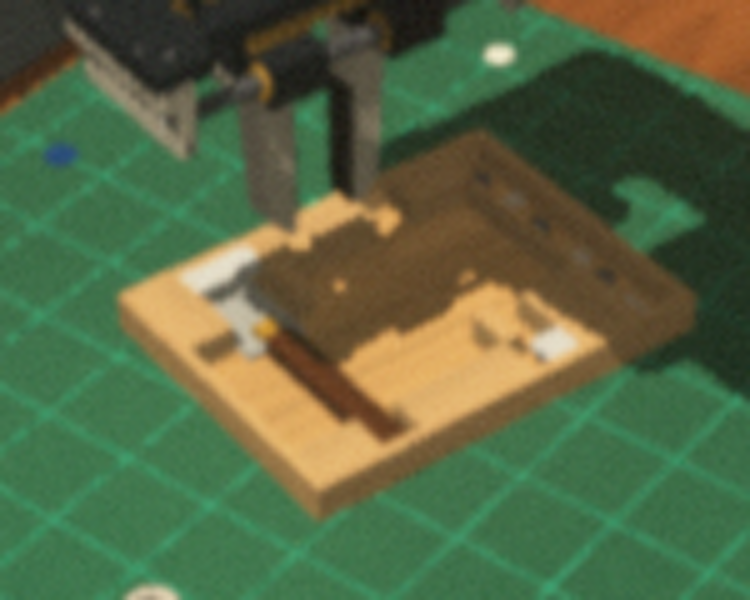

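The spatula lies flat in its compartment, with its blade under the bar at (220,272) and its handle end at about (390,425) in the tail pocket. The file is next.

step_arm([
  {"slide": [0, 0, 0], "turn": [0, 0.0013, 0.0374], "grip": 0.1},
  {"slide": [0, 0, 0], "turn": [0, 0.0013, 0.0374], "grip": 0.1},
  {"slide": [0, 0, 0], "turn": [0, 0.0013, 0.0374], "grip": 0.1},
])

```text
clock: 12.7
position: [0.5852, -0.137, 0.1256]
orientation: [0.251, 0.968, 0.001, -0.005]
wrist_force: [-0.4, -0.4, 0.4]
width: 0.445
finger_force: 0.0
```

step_arm([
  {"slide": [0.757, 0.778, 0], "turn": [0, 0, 0], "grip": 0.1},
  {"slide": [0.757, 0.778, 0], "turn": [0, 0, 0], "grip": 0.1},
  {"slide": [0.757, 0.778, 0], "turn": [0, 0, 0], "grip": 0.1},
])

```text
clock: 13.0
position: [0.5558, -0.029, 0.1265]
orientation: [0.248, 0.969, 0.001, -0.005]
wrist_force: [0.2, -1.6, -0.2]
width: 0.447
finger_force: 0.0
```

step_arm([
  {"slide": [0.757, 0.778, 0], "turn": [0, 0, 0], "grip": 0.1},
  {"slide": [0.757, 0.778, 0], "turn": [0, 0, 0], "grip": 0.1},
  {"slide": [0.757, 0.778, 0], "turn": [0, 0, 0], "grip": 0.1},
])

```text
clock: 13.3
position: [0.5274, 0.0756, 0.1273]
orientation: [0.248, 0.969, 0.001, -0.004]
wrist_force: [0.0, -0.1, 0.0]
width: 0.447
finger_force: 0.0
```

step_arm([
  {"slide": [0.757, 0.778, 0], "turn": [0, 0, 0], "grip": 0.1},
  {"slide": [0.757, 0.778, 0], "turn": [0, 0, 0], "grip": 0.1},
  {"slide": [0.757, 0.778, 0], "turn": [0, 0, 0], "grip": 0.1},
])

```text
clock: 13.6
position: [0.4991, 0.1801, 0.1279]
orientation: [0.248, 0.969, 0.001, -0.004]
wrist_force: [-0.5, -1.3, 0.5]
width: 0.45
finger_force: 0.0
```

step_arm([
  {"slide": [0.757, 0.778, 0], "turn": [0, 0, 0], "grip": 0.1},
  {"slide": [0.757, 0.778, 0], "turn": [0, 0, 0], "grip": 0.1},
  {"slide": [0.757, 0.778, 0], "turn": [0, 0, 0], "grip": 0.1},
  {"slide": [0.757, 0.778, 0], "turn": [0, 0, 0], "grip": 0.1},
  {"slide": [0.757, 0.778, 0], "turn": [0, 0, 0], "grip": 0.1},
])

```text
clock: 14.1
position: [0.4721, 0.2808, 0.1285]
orientation: [0.25, 0.968, 0.0, -0.004]
wrist_force: [-1.3, 0.3, 0.3]
width: 0.45
finger_force: 0.0
```

```bash
python3 - <<'E'
from chk import *
p0,R0=tip(VS)
for n in("top","side"):
    c=load(n);im=c["image"].astype(int)
    # handle (brown) and blade (grey) centroids, each at its own mid height
    x,y,w,h=(158,190,56,75) if n=="top" else (196,290,50,92)
    a=im[y:y+h,x:x+w];br=(a[...,0]-a[...,1]>25);gr=(a[...,1]-a[...,0]<12)&~br
    for k,m,z in(("handle",br,.010),("blade",gr,.0055)):
        N,L,S,C=cv2.connectedComponentsWithStats(m.astype(np.uint8));i=1+S[1:,4].argmax();q=ray(c,C[i]+[x,y],z)[0];print(n,k,S[i,4],q)
g=np.array([.4564,.2909])-.020*np.array([-.873,.487])
print(step(p0,R0,[*g,.0275],pose(151)))
E
```

```text
tip in tray mm [-149.84  410.89   95.93] yaw 151.03 tilt 0.46 F [-1.3  0.3  0.3] M [ 0.01 -0.15  0.02]
top handle 316 [0.48333325 0.27638269 0.01      ]
top blade 239 [0.43076742 0.30363237 0.0055    ]
side handle 339 [0.48309649 0.27616743 0.01      ]
side blade 345 [0.43620282 0.30123795 0.0055    ]
(array([-0.022,  0.013,  1.009]), array([-0.0003, -0.0013,  0.0001]))
```

step_arm([
  {"slide": [-0.02, 0.013, 0.4], "turn": [0, -0.0013, 0], "grip": 0.1},
  {"slide": [-0.02, 0.013, 0.7], "turn": [0, -0.0013, 0], "grip": 0.1},
  {"slide": [-0.02, 0.013, 0.7], "turn": [0, -0.0013, 0], "grip": 0.1},
])

```text
clock: 14.4
position: [0.4724, 0.2797, 0.0549]
orientation: [0.251, 0.968, -0.003, -0.002]
wrist_force: [0.6, -0.2, 0.7]
width: 0.451
finger_force: 0.0
```

step_arm([
  {"slide": [0, 0, 0.2], "turn": [0, 0, 0], "grip": 0.1},
  {"slide": [0, 0, 0.31], "turn": [0, 0, 0], "grip": 0.1},
  {"slide": [0, 0, 0.31], "turn": [0, 0, 0], "grip": 0.1},
  {"slide": [0, 0, 0.31], "turn": [0, 0, 0], "grip": 1},
  {"slide": [0, 0, 0.31], "turn": [0, 0, 0], "grip": 1},
  {"slide": [0, 0, 0.31], "turn": [0, 0, 0], "grip": 1},
  {"slide": [0, 0, 0.31], "turn": [0, 0, 0], "grip": 1},
  {"slide": [0, 0, 0.31], "turn": [0, 0, 0], "grip": 1},
  {"slide": [0, 0, 0.31], "turn": [0, 0, 0], "grip": 1},
])

```text
clock: 15.3
position: [0.4738, 0.2824, 0.0285]
orientation: [0.25, 0.968, -0.0, 0.0]
wrist_force: [-1.5, -1.1, 5.7]
width: 0.191
finger_force: 30.0
```

```bash
cat >>h.py <<'E'
VF=np.array([.095,0,.0245])
E
python3 - <<'E'
from chk import *
s=manip.read_state();print(s["position"],s["wrist_force"],s["width"]*93);p0,R0=tip(VF)
w=lambda x,z:tcp(tw(x,-.035,z),164.3,0,VF)
p1=p0+[0,0,.09];print(step(p1,R0,w(-.055,.06),pose(164.3)))
E
```

```text
[0.47379222 0.28237315 0.02851881] [-1.46596084 -1.07720521  5.68302133] 17.803696639187507
tip in tray mm [-328.45  455.32   -3.04] yaw 151.0 tilt -0.03 F [-1.5 -1.1  5.7] M [-0.22  0.07 -0.03]
(array([-3.764, -3.924,  0.274]), array([-0.0001,  0.0001, -0.0369]))
```

step_arm([
  {"slide": [0, 0, -0.1], "turn": [0, 0, 0], "grip": 1},
  {"slide": [0, 0, -0.4], "turn": [0, 0, 0], "grip": 1},
  {"slide": [0, 0, -0.9], "turn": [0, 0, 0], "grip": 1},
  {"slide": [0, 0, -0.9], "turn": [0, 0, 0], "grip": 1},
  {"slide": [0, 0, -0.9], "turn": [0, 0, 0], "grip": 1},
])

```text
clock: 15.8
position: [0.4739, 0.2826, 0.1194]
orientation: [0.25, 0.968, 0.0, 0.001]
wrist_force: [0.1, -0.5, -0.6]
width: 0.189
finger_force: 30.0
```

step_arm([
  {"slide": [-0.94, -0.98, 0], "turn": [0, 0, 0], "grip": 1},
  {"slide": [-0.94, -0.98, 0], "turn": [0, 0, 0], "grip": 1},
  {"slide": [-0.94, -0.98, 0], "turn": [0, 0, 0], "grip": 1},
  {"slide": [-0.94, -0.98, 0], "turn": [0, 0, 0], "grip": 1},
])

```text
clock: 16.2
position: [0.5084, 0.1477, 0.1166]
orientation: [0.252, 0.968, -0.001, -0.001]
wrist_force: [-0.6, 0.8, -0.8]
width: 0.19
finger_force: 30.0
```

step_arm([
  {"slide": [-0.94, -0.98, 0], "turn": [0, 0, 0], "grip": 1},
  {"slide": [-0.94, -0.98, 0], "turn": [0, 0, 0], "grip": 1},
  {"slide": [-0.94, -0.98, 0], "turn": [0, 0, 0], "grip": 1},
  {"slide": [-0.94, -0.98, 0], "turn": [0, 0, 0], "grip": 1},
])

```text
clock: 16.6
position: [0.5431, 0.017, 0.1168]
orientation: [0.252, 0.968, -0.001, -0.001]
wrist_force: [-0.2, 0.6, -0.0]
width: 0.19
finger_force: 30.0
```

step_arm([
  {"slide": [-0.94, -0.98, 0], "turn": [0, 0, 0], "grip": 1},
  {"slide": [-0.94, -0.98, 0], "turn": [0, 0, 0], "grip": 1},
  {"slide": [-0.94, -0.98, 0], "turn": [0, 0, 0], "grip": 1},
  {"slide": [-0.94, -0.98, 0], "turn": [0, 0, 0], "grip": 1},
])

```text
clock: 17.0
position: [0.5778, -0.1138, 0.1169]
orientation: [0.252, 0.968, -0.001, -0.001]
wrist_force: [-0.3, 0.9, -2.0]
width: 0.189
finger_force: 30.0
```

step_arm([
  {"slide": [-0.94, -0.98, 0], "turn": [0, 0, -0.0369], "grip": 1},
  {"slide": [-0.94, -0.98, 0], "turn": [0, 0, -0.0369], "grip": 1},
  {"slide": [-0.94, -0.98, 0], "turn": [0, 0, -0.0369], "grip": 1},
  {"slide": [-0.94, -0.98, 0], "turn": [0, 0, -0.0369], "grip": 1},
  {"slide": [-0.94, -0.98, 0], "turn": [0, 0, -0.0369], "grip": 1},
])

```text
clock: 17.5
position: [0.6122, -0.2416, 0.117]
orientation: [0.137, 0.991, 0.0, -0.001]
wrist_force: [-0.8, 0.2, -1.0]
width: 0.193
finger_force: 30.0
```

```bash
echo 'VF=np.array([.095,0,.0255])' >>h.py; python3 - <<'E'
from chk import *
p0,R0=tip(VF)
for x,z,t in [(-.054,.045,-14),(-.054,.012,-14),(-.054,.004,-14)]: print(x,z,t,*step(p0,R0,tcp(tw(x,-.035,z),164.3,t,VF),pose(164.3,t)))
c=manip.snapshot("side");cv2.imwrite("pics/h4.png",cv2.resize(c["image"][90:240,240:400,::-1],None,fx=4,fy=4,interpolation=cv2.INTER_CUBIC))
E=[p0+R0.apply(VF+d) for d in([0,0,-.005],[-.065,0,-.005],[-.15,0,-.007])];print(((proj(c,E)-[240,90])*4).round(0))
E
```

```text
tip in tray mm [-56.05 -33.47  84.73] yaw 164.25 tilt 0.12 F [-0.8  0.2 -1. ] M [ 0.06 -0.18  0.  ]
-0.054 0.045 -14 [ 0.07  -0.015  0.173] [-0.     -0.0392 -0.0001]
-0.054 0.012 -14 [ 0.069 -0.015  0.503] [-0.     -0.0392 -0.0001]
-0.054 0.004 -14 [ 0.069 -0.015  0.583] [-0.     -0.0392 -0.0001]
[[471. 199.]
 [400. 143.]
 [313.  72.]]
```

View pics/h4.png

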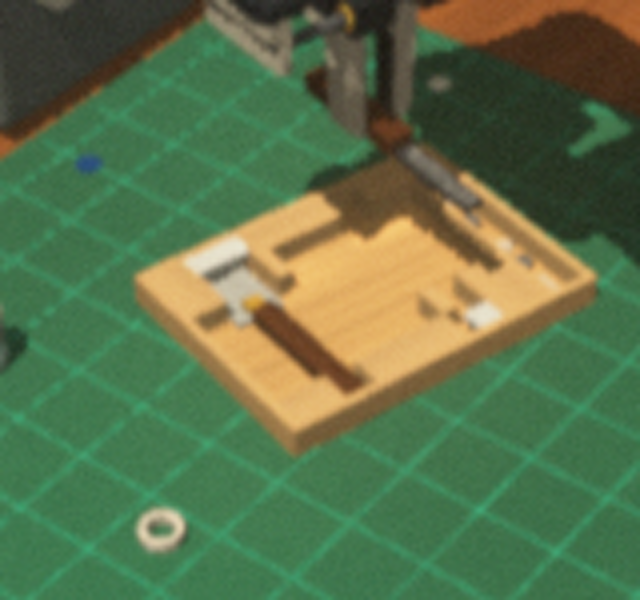

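The side view shows the spatula seated, with its blade under the bar at (215,255). The held file's tip is at about (475,205) against (471,199) predicted, so it sits about 1.5 mm further forward in the grip than I assumed.

```bash
echo 'VF=np.array([.0965,0,.0255])' >>h.py; python3 - <<'E'
from chk import *
p0,R0=tip(VF)
for x,z,t in [(-.054,.045,-14),(-.054,.012,-14),(-.054,.003,-14)]: print(x,z,t,*step(p0,R0,tcp(tw(x,-.035,z),164.3,t,VF),pose(164.3,t)))
E
```

```text
tip in tray mm [-57.68 -33.03  85.03] yaw 164.3 tilt 0.09 F [ 0.1 -0.2 -1.1] M [-0.02 -0.14  0.01]
-0.054 0.045 -14 [ 0.054 -0.02   0.173] [-0.     -0.0391  0.    ]
-0.054 0.012 -14 [ 0.053 -0.02   0.503] [-0.     -0.0391  0.    ]
-0.054 0.003 -14 [ 0.053 -0.02   0.593] [-0.     -0.0391  0.    ]
```

step_arm([
  {"slide": [0.054, -0.02, 0], "turn": [0, -0.02, 0], "grip": 1},
  {"slide": [0.054, -0.02, 0.1], "turn": [0, -0.0391, 0], "grip": 1},
  {"slide": [0.054, -0.02, 0.17], "turn": [0, -0.0391, 0], "grip": 1},
  {"slide": [0.053, -0.02, 0.3], "turn": [0, -0.0391, 0], "grip": 1},
  {"slide": [0.053, -0.02, 0.4], "turn": [0, -0.0391, 0], "grip": 1},
  {"slide": [0.053, -0.02, 0.48], "turn": [0, -0.0391, 0], "grip": 1},
  {"slide": [0.053, -0.02, 0.52], "turn": [0, -0.0391, 0], "grip": 1},
  {"slide": [0.053, -0.02, 0.54], "turn": [0, -0.0391, 0], "grip": 1},
  {"slide": [0.053, -0.02, 0.54], "turn": [0, -0.0391, 0], "grip": 1},
])

```text
clock: 18.45
position: [0.6067, -0.2434, 0.064]
orientation: [0.136, 0.983, -0.017, 0.121]
wrist_force: [0.5, 0.2, -1.0]
width: 0.189
finger_force: 30.0
```

```bash
python3 - <<'E'
from chk import *
p0,R0=tip(VF)
for x,z,t in [(-.054,.002,-14),(-.07,.002,-14),(-.0745,.002,-14)]: print(x,z,t,*step(p0,R0,tcp(tw(x,-.035,z),164.3,t,VF),pose(164.3,t)))
c=manip.snapshot("side");cv2.imwrite("pics/h5.png",cv2.resize(c["image"][100:220,280:400,::-1],None,fx=5,fy=5,interpolation=cv2.INTER_CUBIC))
E=[p0+R0.apply(VF+d) for d in([0,0,-.005],[-.065,0,-.005],[-.15,0,-.007])];print(((proj(c,E)-[280,100])*5+2).round(0))
E
```

```text
tip in tray mm [-53.18 -36.74   8.86] yaw 164.28 tilt -14.04 F [ 0.5  0.2 -1. ] M [0.09 0.01 0.03]
-0.054 0.002 -14 [0.024 0.018 0.065] [-0.0002  0.0001 -0.    ]
-0.07 0.002 -14 [0.18  0.017 0.026] [-0.0002  0.0001 -0.    ]
-0.0745 0.002 -14 [0.223 0.017 0.015] [-0.0002  0.0001 -0.    ]
[[387. 327.]
 [305. 233.]
 [203. 112.]]
```

View pics/h5.png

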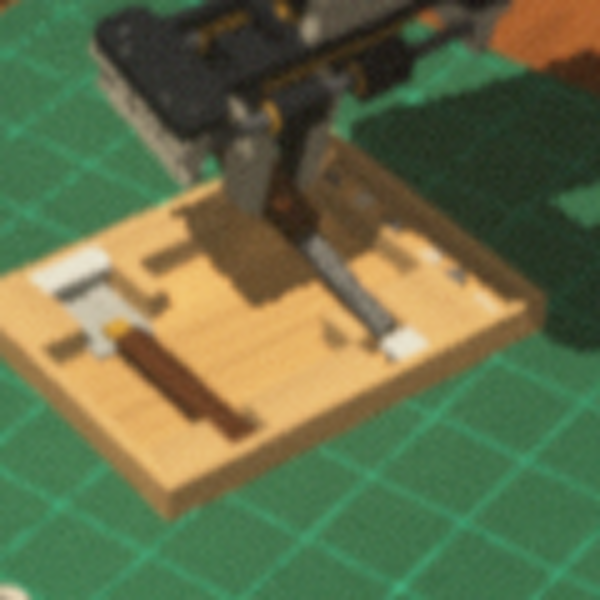

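The side view shows the file blade leading into the head pocket, its tip at about (392,335) just short of the bar at (405,345). I'll correct 1.7 mm sideways, go down, then forward.

step_arm([
  {"slide": [0, 0.017, 0], "turn": [0, 0, 0], "grip": 1},
  {"slide": [0.012, 0.017, 0.03], "turn": [0, 0, 0], "grip": 1},
  {"slide": [0.024, 0.017, 0.062], "turn": [0, 0, 0], "grip": 1},
  {"slide": [0.024, 0.017, 0.062], "turn": [0, 0, 0], "grip": 1},
])

```text
clock: 18.9
position: [0.606, -0.2414, 0.057]
orientation: [0.136, 0.983, -0.017, 0.121]
wrist_force: [0.8, -0.4, -0.9]
width: 0.189
finger_force: 30.0
```

```bash
python3 - <<'E'
from chk import *
p0,R0=tip(VF)
for x,z,t in [(-.054,.002,-14),(-.07,.002,-14),(-.0745,.002,-14)]: print(x,z,t,*step(p0,R0,tcp(tw(x,-.035,z),164.3,t,VF),pose(164.3,t)))
E
```

```text
tip in tray mm [-54.46 -34.97   1.87] yaw 164.29 tilt -14.03 F [ 0.8 -0.4 -0.9] M [ 0.08  0.03 -0.02]
-0.054 0.002 -14 [-0.005 -0.     0.   ] [-0.0001  0.0001 -0.    ]
-0.07 0.002 -14 [ 0.15  -0.    -0.039] [-0.0001  0.0001 -0.    ]
-0.0745 0.002 -14 [ 0.194 -0.    -0.049] [-0.0001  0.0001 -0.    ]
```

step_arm([
  {"slide": [0.03, 0, -0.008], "turn": [0, 0, 0], "grip": 1},
  {"slide": [0.06, 0, -0.016], "turn": [0, 0, 0], "grip": 1},
  {"slide": [0.09, 0, -0.023], "turn": [0, 0, 0], "grip": 1},
  {"slide": [0.12, 0, -0.031], "turn": [0, 0, 0], "grip": 1},
  {"slide": [0.15, 0, -0.039], "turn": [0, 0, 0], "grip": 1},
  {"slide": [0.15, 0, -0.039], "turn": [0, 0, 0], "grip": 1},
])

```text
clock: 19.5
position: [0.591, -0.2372, 0.0578]
orientation: [0.136, 0.983, -0.017, 0.121]
wrist_force: [0.4, -0.8, -1.1]
width: 0.19
finger_force: 30.0
```

step_arm([
  {"slide": [0.015, 0, -0.004], "turn": [0, 0, 0], "grip": 1},
  {"slide": [0.03, 0, -0.008], "turn": [0, 0, 0], "grip": 1},
  {"slide": [0.04, 0, -0.01], "turn": [0, 0, 0], "grip": 1},
  {"slide": [0.04, 0, -0.01], "turn": [0, 0, 0], "grip": 1},
])

```text
clock: 19.9
position: [0.5873, -0.2362, 0.0578]
orientation: [0.136, 0.983, -0.017, 0.121]
wrist_force: [-0.1, 0.2, -1.0]
width: 0.19
finger_force: 30.0
```

step_arm([
  {"slide": [0.01, 0, -0.002], "turn": [0, 0, 0], "grip": 1},
  {"slide": [0.01, 0, -0.002], "turn": [0, 0, 0], "grip": 1},
  {"slide": [0.01, 0, -0.002], "turn": [0, 0, 0], "grip": 1},
])

```text
clock: 20.2
position: [0.5864, -0.2359, 0.0577]
orientation: [0.136, 0.983, -0.017, 0.121]
wrist_force: [-0.3, -1.0, -1.3]
width: 0.187
finger_force: 30.0
```

```bash
python3 - <<'E'
from chk import *
p0,R0=tip(VF)
for x,z,t in [(-.0755,.0015,-7),(-.0755,.0015,-3),(-.075,.001,0),(-.075,0,0)]: print(x,z,t,*step(p0,R0,tcp(tw(x,-.035,z),164.3,t,VF),pose(164.3,t)))
E
```

```text
tip in tray mm [-74.73 -34.99   2.51] yaw 164.29 tilt -14.07 F [-0.3 -1.  -1.3] M [ 0.11 -0.02  0.05]
-0.0755 0.0015 -7 [-0.014  0.     0.129] [-0.0002  0.0196 -0.    ]
-0.0755 0.0015 -3 [-0.021  0.     0.198] [-0.0002  0.0307 -0.    ]
-0.075 0.001 0 [-0.027  0.     0.256] [-0.0002  0.0391 -0.0001]
-0.075 0 0 [-0.024  0.     0.266] [-0.0002  0.0391 -0.0001]
```

step_arm([
  {"slide": [0.01, 0, -0.0025], "turn": [0, 0, 0], "grip": 1},
  {"slide": [0.01, 0, -0.0025], "turn": [0, 0, 0], "grip": 1},
])

```text
clock: 20.4
position: [0.5854, -0.2356, 0.0577]
orientation: [0.136, 0.983, -0.017, 0.121]
wrist_force: [0.5, -0.7, -1.0]
width: 0.191
finger_force: 30.0
```

step_arm([
  {"slide": [0.01, 0, -0.0025], "turn": [0, 0, 0], "grip": 1},
  {"slide": [0.01, 0, -0.0025], "turn": [0, 0, 0], "grip": 1},
])

```text
clock: 20.6
position: [0.5847, -0.2355, 0.058]
orientation: [0.136, 0.983, -0.017, 0.122]
wrist_force: [1.2, -0.3, -0.9]
width: 0.192
finger_force: 30.0
```

```bash
python3 - <<'E'
from chk import *
p0,R0=tip(VF)
for x,z,t in [(-.0755,.0015,-7),(-.0755,.0015,-3),(-.0755,.001,0),(-.0755,0,0)]: print(x,z,t,*step(p0,R0,tcp(tw(x,-.035,z),164.3,t,VF),pose(164.3,t)))
E
```

```text
tip in tray mm [-76.5  -35.04   2.77] yaw 164.29 tilt -14.12 F [ 1.2 -0.3 -0.9] M [-0.02 -0.48 -0.03]
-0.0755 0.0015 -7 [-0.031  0.     0.136] [-0.0002  0.0198 -0.    ]
-0.0755 0.0015 -3 [-0.038  0.001  0.206] [-0.0002  0.0309 -0.    ]
-0.0755 0.001 0 [-0.038  0.001  0.263] [-0.0002  0.0392 -0.0001]
-0.0755 0 0 [-0.036  0.001  0.272] [-0.0002  0.0392 -0.0001]
```

step_arm([
  {"slide": [-0.015, 0, 0.06], "turn": [0, 0.01, 0], "grip": 1},
  {"slide": [-0.031, 0, 0.136], "turn": [0, 0.0198, 0], "grip": 1},
  {"slide": [-0.038, 0, 0.206], "turn": [0, 0.0309, 0], "grip": 1},
  {"slide": [-0.038, 0, 0.206], "turn": [0, 0.0309, 0], "grip": 1},
  {"slide": [-0.038, 0, 0.206], "turn": [0, 0.0309, 0], "grip": 1},
])

```text
clock: 21.1
position: [0.5928, -0.2377, 0.0383]
orientation: [0.137, 0.99, -0.004, 0.026]
wrist_force: [-0.3, 0.9, -1.0]
width: 0.188
finger_force: 30.0
```

```bash
python3 - <<'E'
from chk import *
p0,R0=tip(VF)
for x,z,t in [(-.0755,.001,0),(-.0755,0,0)]: print(x,z,t,*step(p0,R0,tcp(tw(x,-.035,z),164.3,t,VF),pose(164.3,t)))
E
```

```text
tip in tray mm [-75.78 -34.96   0.77] yaw 164.29 tilt -2.98 F [-0.3  0.9 -1. ] M [ 0.06 -0.12  0.03]
-0.0755 0.001 0 [-0.015 -0.     0.048] [-0.0001  0.0083 -0.    ]
-0.0755 0 0 [-0.014 -0.     0.058] [-0.0001  0.0083 -0.    ]
```

step_arm([
  {"slide": [-0.007, 0, 0.025], "turn": [0, 0.004, 0], "grip": 1},
  {"slide": [-0.015, 0, 0.048], "turn": [0, 0.0083, 0], "grip": 1},
  {"slide": [-0.014, 0, 0.056], "turn": [0, 0.0083, 0], "grip": 1},
  {"slide": [-0.014, 0, 0.056], "turn": [0, 0.0083, 0], "grip": 1},
  {"slide": [-0.014, 0, 0.056], "turn": [0, 0.0083, 0], "grip": 1},
])

```text
clock: 21.6
position: [0.5944, -0.2382, 0.0332]
orientation: [0.137, 0.991, -0.0, -0.0]
wrist_force: [-0.3, 0.0, -1.4]
width: 0.189
finger_force: 30.0
```

```bash
python3 - <<'E'
from chk import *
p0,R0=tip(VF)
E
```

```text
tip in tray mm [-75.59 -35.02   0.71] yaw 164.27 tilt 0.03 F [-0.3  0.  -1.4] M [ 0.03 -0.15 -0.02]
```

step_arm([
  {"slide": [0, 0, 0.007], "turn": [0, 0, 0], "grip": 1},
  {"slide": [0, 0, 0.007], "turn": [0, 0, 0], "grip": 1},
  {"slide": [0, 0, 0.007], "turn": [0, 0, 0], "grip": 0.36},
  {"slide": [0, 0, 0.007], "turn": [0, 0, 0], "grip": 0.36},
  {"slide": [0, 0, 0.007], "turn": [0, 0, 0], "grip": 0.36},
  {"slide": [0, 0, -0.2], "turn": [0, 0, 0], "grip": 0.36},
  {"slide": [0, 0, -0.5], "turn": [0, 0, 0], "grip": 0.36},
  {"slide": [0, 0, -0.95], "turn": [0, 0, 0], "grip": 0.36},
  {"slide": [0, 0, -0.95], "turn": [0, 0, 0], "grip": 0.36},
])

```text
clock: 22.5
position: [0.5965, -0.239, 0.1348]
orientation: [0.137, 0.991, -0.002, 0.004]
wrist_force: [0.3, 0.5, -0.1]
width: 0.322
finger_force: 0.0
```

step_arm([
  {"slide": [0.3, -0.9, -0.5], "turn": [0, 0, 0], "grip": 0.36},
  {"slide": [0.3, -0.9, -0.5], "turn": [0, 0, 0], "grip": 0.36},
  {"slide": [0.3, -0.9, -0.5], "turn": [0, 0, 0], "grip": 0.36},
  {"slide": [0.3, -0.9, -0.5], "turn": [0, 0, 0], "grip": 0.36},
])

```text
clock: 22.9
position: [0.541, -0.3176, 0.1788]
orientation: [0.138, 0.99, -0.001, 0.0]
wrist_force: [1.3, -0.6, -0.6]
width: 0.319
finger_force: 0.0
```

step_arm([
  {"slide": [0.3, -0.9, 0], "turn": [0, 0, 0], "grip": 0.36},
  {"slide": [0.3, -0.9, 0], "turn": [0, 0, 0], "grip": 0.36},
  {"slide": [0.3, -0.9, 0], "turn": [0, 0, 0], "grip": 0.36},
  {"slide": [0.3, -0.9, 0], "turn": [0, 0, 0], "grip": 0.36},
])

```text
clock: 23.3
position: [0.4882, -0.3946, 0.1771]
orientation: [0.137, 0.991, 0.0, -0.001]
wrist_force: [-0.9, 0.5, 0.2]
width: 0.32
finger_force: 0.0
```

```bash
python3 - <<'E'
from chk import *
a=manip.snapshot("side");b=manip.snapshot("top");f=lambda c,x,y,w,h,k:cv2.resize(c["image"][y:y+h,x:x+w,::-1],None,fx=k,fy=k,interpolation=cv2.INTER_CUBIC)
L=f(a,265,115,135,100,5);print(L.shape)
cv2.imwrite("pics/h6.png",np.hstack([f(a,265,110,135,110,3),f(b,345,105,130,110,3)]))
# bystanders: whole-image change outside arm, left of tray
for n,c in(("side",a),("top",b)):
    d=cv2.absdiff(c["image"],load(n)["image"]).max(2);m=(cv2.GaussianBlur(d,(5,5),0)>45).astype(np.uint8);N,_,S,C=cv2.connectedComponentsWithStats(m);print(n,[s.tolist() for s in S[1:] if s[4]>12])
E
```

```text
(500, 675, 3)
side [[380, 0, 129, 415, 15425], [464, 0, 176, 129, 5792], [536, 0, 86, 50, 1317], [580, 93, 12, 13, 116], [449, 108, 6, 6, 30], [487, 132, 128, 106, 3520], [325, 141, 24, 22, 243], [293, 157, 37, 31, 338], [500, 234, 44, 44, 855], [253, 241, 49, 55, 739], [492, 279, 26, 36, 543], [206, 302, 28, 73, 688], [529, 310, 14, 20, 73], [483, 349, 40, 44, 458], [622, 366, 18, 33, 501], [592, 384, 8, 8, 36]]
top [[368, 110, 272, 370, 51345], [378, 134, 25, 62, 622], [422, 141, 23, 59, 536], [257, 183, 31, 69, 812], [166, 197, 44, 62, 602], [530, 282, 3, 11, 20], [424, 300, 35, 28, 437], [250, 317, 153, 74, 5761], [426, 339, 10, 10, 36], [419, 350, 7, 9, 29], [138, 353, 252, 127, 17626], [458, 358, 5, 4, 16], [278, 470, 7, 10, 61]]
```

View pics/h6.png

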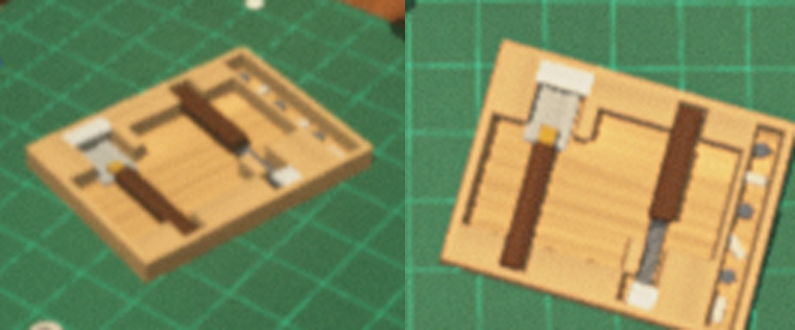

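Both views show both tools in their compartments with their blades under the bars. The only changes away from the arm are at the tools' old and new places. I'll check numerically that both lie flat.

```bash
python3 - <<'E'
from chk import *
for n,bx in(("side",{"spat":(298,160,40,35),"file":(318,132,32,32)}),("top",{"spat":(375,145,25,55),"file":(425,135,25,48)})):
    c=manip.snapshot(n)
    for k,(x,y,w,h) in bx.items():
        a=c["image"][y:y+h,x:x+w].astype(int);m=((a[...,0]<125)&(a[...,0]-a[...,2]>25)&(a[...,1]<75)).astype(np.uint8)
        N,L,S,C=cv2.connectedComponentsWithStats(m);i=1+S[1:,4].argmax();ys,xs=np.nonzero(L==i)
        q=ray(c,np.c_[xs+x,ys+y],.007+(.012 if k=="spat" else .014))[:,:2]-TO;t=np.radians(TY)
        u=q@np.array([[np.cos(t),-np.sin(t)],[np.sin(t),np.cos(t)]])*1000
        b=np.polyfit(u[:,0],u[:,1],1);print(n,k,S[i,4],"x",u[:,0].min().round(1),u[:,0].max().round(1),"y mean",u[:,1].mean().round(1),"slope deg",np.degrees(b[0]).round(1))
print(manip.read_state()["wrist_force"])
E
```

```text
side spat 151 x -69.6 13.8 y mean 63.8 slope deg 2.7
side file 180 x -20.7 69.7 y mean -29.2 slope deg -3.7
top spat 239 x -71.9 18.7 y mean 59.1 slope deg -0.5
top file 277 x -10.8 74.1 y mean -34.8 slope deg -0.2
[-0.13628467 -0.43341604 -0.61116134]
```

```bash
python3 -c "
from bench import manip
print(manip.sign_off())"
```

```text
the job is handed in; nothing more can be done
None
```

The spatula and the file are both in their compartments, flat with blades under the bars and let go; the bystanders look unmoved in the images, and I handed the job in at about 23.5 s of the 53 s allowed.

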